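# Hold a sprung vent valve open with its push rod

## Robot

A 6-joint arm with a two-finger parallel gripper is mounted at the origin on a cart in front of the work surface, level with it; the furniture and walls round the work are solid. World frame = base frame: x ahead of the robot, y to its left, z up, the work surface at z = 0. Lengths are in m, angles in rad, forces in N, time in s.
With the tool pointing down it reaches from about 0.35 to 0.775 m from the base axis. Payload 5.5 kg.
Tool frame: the origin (TCP) lies at the very end of the fingers, on their centre line; the grasp point (between the pads) lies 19 mm behind it; x points along the fingers, y is the direction in which the jaws open and shut, and the axes are right-handed (so a half turn about x gives the same grasp; the last joint's range is limited). The gripper opens to 85 mm and grips with 20 to 120 N. Pads are 22 mm wide; open, the fingers measure 114 mm over their backs; the gripper's body (76 mm by 85 mm) begins 54 mm behind the grasp point. The pads swing forward as they close: fully open they stand 13 mm farther back than shut.
Start: joints at [0.99, 0.313, 0.046, 1.304, 0, 1.431], TCP at [0.245, 0.52, 0.231] pointing down, gripper open.
Joint ranges: [-2.76, 2.76], [-0.86, 1.69], [-1.03, 1.26], [-2.2, 2.34], [-1.47, 1.5], [-3.14, 3.14]. Speed limits (rad/s): [2.57, 2.57, 3.14, 3.14, 3.14, 3.14].

## Interface

Orientations are given as a unit quaternion [w, x, y, z].
In Python, from workcell import readout, cams, env, finder gives the robot as it stands.
- The arm moves only by the tool drive_tool, never from a script. Its argument "moves" is a list that holds one entry, the list of rows, each a list of 7 numbers: the shift along the tool's x, y, z in m, then the turn, a rotation vector about the tool's x, y, z in rad, then the closure in counts, from 0 (fully open) to 255 (shut). A call has exactly 5 rows; each row is the pose to reach, as a shift and turn from the pose measured when the call began, along the tool's axes at that moment; what a row does not reach only later rows make up. A row lasts 1/8 s, in which the tool goes at most 62.5 mm and 10.7 degrees, less where a joint would pass 70% of its speed; a pose out of reach is approached as far as the arm can. A call with a gripper value outside its range is refused whole. The fingers move at their own pace and stop on an object; "squeeze" is the grip in N (left out, the last holds). Time passes only in rows, so rows that repeat a pose let the fingers close, or fill a call up. It gives the time, the measured TCP pose, the force and the opening at its end, in the units of the state.
- readout.get_state(): the state, without advancing time (a new reading comes with each control period).
- cams.read_camera(name): name is "scene" or "top" or "wrist"; returns the picture (384x512x3 uint8, blue, green, red); there is no depth.
- cams.camera_params(name): a dict with "mtx" (3x3 intrinsics, pixels), "R" (3x3) and "t" (3): a world point X has camera coordinates R X + t; the wrist camera has in their place "mount" (4x4, takes a point from camera to tool coordinates, whose origin is the TCP and whose axes are the tool frame's). Camera axes: x right, y down, z forward; pixel columns grow to the right and rows downward; lengths in m; the calibration is good to about 2 mm. A picture is of the moment at which its call begins: read the wrist's pose just before it. camera_params takes no time and is no camera call.
- env.hand_in(): hands the job in, once; it reports no verdict.
Trained networks look in the newest picture that a camera, given by its name, has taken for a name from the list of things; names that differ only in an ending like _2 or _b are one class to them, and where a whole thing is asked for, a point or a joint stands for the part that bears it (a point fixed in the world has none). Each returns a list of dicts, best first, with "conf" (0 to 1); they miss things now and then, are a little off and sometimes report something else, mostly with a low value. They report only what shows in the picture. A call takes as long as a camera call. They do not tell look-alikes from the thing itself.
- finder.regions_of(camera, name): "pixels" (384x512 bool, what is visible of it) and "point" ([column, row] in pixels, amid what is visible of it).
The state is a dict: "clock": time; "joint_pos": joint angles; "qvel": joint speeds; "tau": joint torques, N m; "tcp_pos": TCP position; "orientation": TCP orientation; "wrist_force": force on the tool from outside, world axes, zero at the start; "ft_torque": the same for the moment, N m; "finger_gap": finger opening in m.
Only numpy, scipy, OpenCV 4.12 (cv2) and the standard library are available. Lean on these libraries where they do the work, as an engineer would, in place of code of your own. Each camera call takes 0.05 s, during which the arm holds its last target.

## Task

Take the slim plain push rod (not the stepped one with the thicker shank) out of the holder by its handle, pass it down through the hole in the vent valve's guide plate and with its tip press the sprung valve stem 10 mm down, so that its pointer stands at the middle, longest line of the little scale. Keep it there for a good three seconds and finish like that, still gripping the upright rod by its handle and holding the stem at the mark; do not push the stem on to its lower stop. Leave the stepped rod in the holder and the beaker and the petri dish where they stand.

Things in the scene. Friction and masses are not known exactly. Their poses are not given: they have to be found in the camera images.
- push_rod_grip (a point): Loose slim push rod, 140 mm long, about 60 to 110 g: a plain round steel shank, 10 mm in diameter from its end up to 85 mm, then a round light wooden handle 20 mm in diameter and 55 mm long. It stands upright in one of the two sockets of the grey holder. This point is the centre of the handle, on the rod's axis, 27.5 mm below the top of the rod; own z points along the rod towards the handle's top.
- push_rod: The slim push rod itself; its origin is the centre of its flat lower end, its tip (edge chamfered 1.5 mm), 112.5 mm below the centre of its handle along the rod's axis.
- stepped_rod_grip (a point): The other rod, which stays in the holder: same 140 mm length, but a wooden handle 24 mm in diameter and a steel shank 18 mm in diameter, with only its last 22 mm turned down to 10 mm; its thick part does not pass the guide hole. Its top stands 152 mm above the worktop, 90 mm beside the slim rod. This point is the centre of its handle, 27.5 mm below its top.
- rod_holder: Fixed grey block, 60 mm (own x) by 160 mm (own y) and 34 mm high; origin at the centre of its underside. Two round sockets 12 mm wide and 24 mm deep in its top, at own y = -45 and +45 mm; which rod stands in which varies. The slim rod must rise 24 mm to come clear.
- vent_valve: Fixed metal valve stand, foot 100 mm (own x) by 130 mm (own y), 103 mm high; origin at the centre of its underside, z up. Own -x is the open front (towards the robot, turned at most 0.4 rad), with a small white scale on its right side; a brass hose nipple sticks out 28 mm at the back. On top lies a guide plate 76 by 96 mm, from 90 to 100 mm height, with one round hole in its centre.
- guide_hole (a point): Centre of the guide hole at the upper face of the guide plate, 100 mm above the worktop. The vertical hole is 14 mm in diameter, 10 mm long, with a 3 mm chamfer at the mouth.
- stem_top (a point): Centre of the flat top of the valve stem's steel disc (32 mm in diameter), straight below the guide hole, 72 mm above the worktop when not pressed; it moves with the stem.
- valve_stem (a joint): Travel of the sprung valve stem in m: 0 at rest (up), grows as it is pressed down, 0.010 at the mark, 0.018 at the lower stop. The spring pushes back with about 3.6 N at first touch and 0.6 N more per mm (about 9.6 N at 10 mm); it rises by itself when let go. A thin pointer on the disc shows the travel on the white scale: lines at 0, 10 (longest) and 18 mm.
- beaker_1: Bystander: small beaker, 45 mm wide and 55 mm high, behind the work; origin at the centre of its underside.
- petri_dish: Bystander: covered petri dish, 61 mm wide and 16 mm high, near the front edge; origin at the centre of its underside.
Things that resemble listed ones, but are neither listed nor needed, are in the scene too. Of the things shaped like the vent_valve, the metal one is meant.

How it is judged:
On the way, in this order (a step that is already met when the one before it is completed fails the run):
1. the slim rod is gripped by its handle and lifted clear of the holder (height (world z) of push_rod above 0.036 m and distance between the grasp point and push_rod_grip below 0.03 m and contact force between the fingers and push_rod above 2 N), for 0.1 s.
2. the slim rod's tip has passed through the guide hole (z of push_rod in the frame of vent_valve below 0.087 m and horizontal distance between push_rod and guide_hole below 0.008 m and distance between the grasp point and push_rod_grip below 0.03 m and contact force between the fingers and push_rod above 2 N), for 0.1 s.
3. the stem is kept pressed at 10 mm (7 to 13 mm) by the rod's tip for 2 s (all of step 2 and value of joint valve_stem between 0.007 and 0.013 m and distance between push_rod and stem_top below 0.008 m), for 2 s.
At the end, for the whole second after the job is handed in: The program finishes holding: the slim rod is still gripped by its handle (fingers pressing on it with over 2 N, grasp within 30 mm of the handle centre), upright within about 8 degrees, its tip through the guide hole and on the valve stem, and the stem stays pressed at 10 mm within 3 mm, at rest (all of step 3 and angle between push_rod_grip's own z axis and vertical below 0.15 rad and velocity of joint valve_stem between -0.005 and 0.005 m/s); the arm keeps its last pose, push and grip.
It fails at once if the stem is pushed on towards its lower stop (over 16 mm) (value of joint valve_stem above 0.016 m).
It fails at once if the stepped rod is moved over 20 mm (distance of stepped_rod_grip from where it was at the start of the episode above 0.02 m).
It fails at once if the beaker is moved over 30 mm (distance of beaker_1 from where it was at the start of the episode above 0.03 m).
It fails at once if the petri dish is moved over 30 mm (distance of petri_dish from where it was at the start of the episode above 0.03 m).
It also fails if it takes over 58 s, if anything falls off the work surface, if the arm or the gripper's body presses on something with over 40 N, if the wrist force passes 120 N, or if a joint passes its speed limit or range.

## Working session

There is one attempt and no reset: what is moved stays moved. The work goes in short steps, Python scripts to look and compute and a tool call to move; the robot and the scene stay as the last step left them, time stands still between calls to the robot, and variables do not carry over. Pictures are saved under pics/ and viewed, and the job is handed in when it is done.

Besides the shell and the picture viewer there is one more tool, called after ">>>" as a command line: name --argument value ..., lists and objects as JSON in quotes. drive_tool: Moves the arm, as the interface text tells. Its arguments: {"type":"object","properties":{"moves":{"type":"array"},"squeeze":{"type":"number"}},"required":["moves"]}

```bash
ls; mkdir -p pics; python3 - <<'E'
from workcell import readout, cams, env, finder
import cv2
print(readout.get_state())
for c in ["scene","top","wrist"]:
    im=cams.read_camera(c); cv2.imwrite(f"pics/{c}0.png",im)
    p=cams.camera_params(c); print(c,p)
    for n in ["push_rod","stepped_rod_grip","rod_holder","vent_valve","beaker_1","petri_dish"]:
        if c=="wrist": continue
        for r in finder.regions_of(c,n): print(c,n,round(r["conf"],2),r["point"],r["pixels"].sum())
E
```

```text
pics
{'clock': 0.0, 'joint_pos': array([ 9.90398125e-01,  3.14012716e-01,  4.49616519e-02,  1.30360317e+00,
       -2.44350592e-05,  1.43119506e+00]), 'qvel': array([-0.00010336,  0.00014033, -0.00032131, -0.00013322,  0.00025352,
       -0.00110403]), 'tau': array([-2.53709601e-03, -4.80628431e+01,  2.98532724e+01,  1.94102334e-02,
       -1.79562999e-04,  1.74157648e-07]), 'tcp_pos': array([0.24505673, 0.51958849, 0.23039479]), 'orientation': array([ 0.68977855,  0.15396872,  0.69022518, -0.15520433]), 'wrist_force': array([ 0.22365946, -0.73651498,  1.13683457]), 'ft_torque': array([-0.01392129,  0.0081712 , -0.0065994 ]), 'finger_gap': 0.08535637933688564}
scene {'mtx': array([[347.60177187,   0.        , 255.41966801],
       [  0.        , 347.60177187, 188.9547173 ],
       [  0.        ,   0.        ,   1.        ]]), 'R': array([[ 0.45978695, -0.88774218,  0.02257842],
       [-0.45965547, -0.25966903, -0.84928725],
       [ 0.75981104,  0.3801129 , -0.52744798]]), 't': array([-0.33517684,  0.33369436,  0.9769345 ])}
scene push_rod 0.66 [251.6, 204.0] 1014
scene push_rod 0.4
[... 738 characters left out ...]
0.83 [237.0, 188.4] 1024
top vent_valve 0.75 [364.6, 200.6] 1050
top vent_valve 0.72 [122.2, 170.1] 1001
top beaker_1 0.55 [209.9, 153.3] 123
top petri_dish 0.75 [210.4, 252.2] 241
wrist {'mtx': array([[328.02500231,   0.        , 253.13752794],
       [  0.        , 328.02500231, 192.15349747],
       [  0.        ,   0.        ,   1.        ]]), 'mount': array([[-2.70991021e-04, -2.97677483e-01,  9.54666456e-01,
        -1.42497899e-01],
       [ 9.99999657e-01,  6.66099926e-04,  4.91557941e-04,
         3.71707300e-04],
       [-7.82228986e-04,  9.54666262e-01,  2.97677200e-01,
        -7.59821277e-02],
       [ 0.00000000e+00,  0.00000000e+00,  0.00000000e+00,
         1.00000000e+00]])}
```

```bash
python3 - <<'E'
import cv2
im=cv2.imread("pics/scene0.png"); cv2.imwrite("pics/s0b.png",cv2.resize(im[110:310,130:430],None,fx=2.6,fy=2.6,interpolation=cv2.INTER_CUBIC))
im=cv2.imread("pics/top0.png"); cv2.imwrite("pics/t0b.png",cv2.resize(im[120:280,90:410],None,fx=2.5,fy=2.5,interpolation=cv2.INTER_CUBIC))
E
```

```text
(no output)
```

View pics/s0b.png

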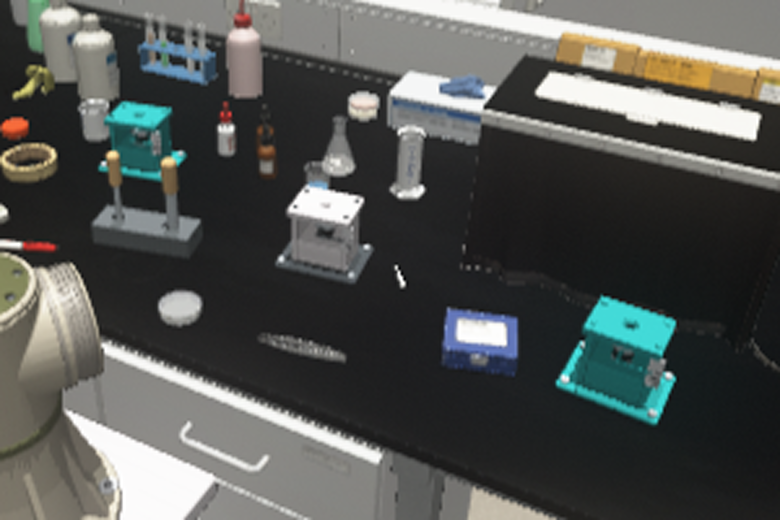

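View pics/t0b.png

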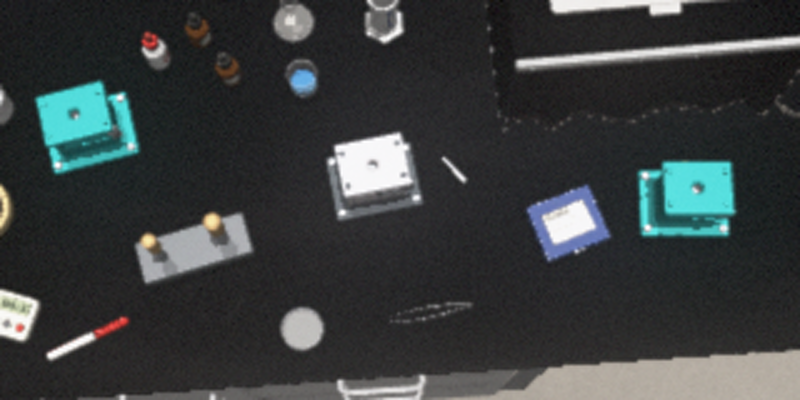

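View pics/wrist0.png

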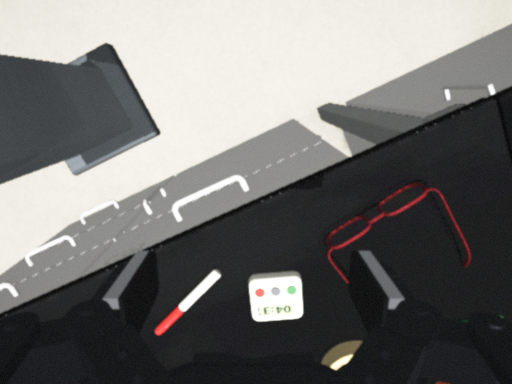

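Crop/zoom shows: slim rod is the left one (top picture about (150,217)); stepped rod is at about (175,209); the metal valve's guide hole is at about (239,185). The two cyan stands are look-alikes. Next: localise these more finely.

```bash
cat > h.py <<'E'
import numpy as np, cv2
from workcell import readout, cams, env, finder
def back(cam,uv,z):
    p=cams.camera_params(cam);K,R,t=map(np.array,(p["mtx"],p["R"],p["t"]))
    C=-R.T@t; d=R.T@np.linalg.inv(K)@np.array([uv[0],uv[1],1.]); return C+d*(z-C[2])/d[2]
def proj(cam,X):
    p=cams.camera_params(cam);x=np.array(p["R"])@np.array(X)+p["t"];x=np.array(p["mtx"])@x;return x[:2]/x[2]
def Rq(q):
    from scipy.spatial.transform import Rotation as Ro
    return Ro.from_quat([q[1],q[2],q[3],q[0]]).as_matrix()
def wcam(s=None):
    s=s or readout.get_state(); m=np.array(cams.camera_params("wrist")["mount"]); T=np.eye(4);T[:3,:3]=Rq(s["orientation"]);T[:3,3]=s["tcp_pos"];return T@m
def wback(uv,z,s):
    T=wcam(s);K=np.array(cams.camera_params("wrist")["mtx"]);d=T[:3,:3]@np.linalg.inv(K)@np.array([uv[0],uv[1],1.]);C=T[:3,3];return C+d*(z-C[2])/d[2]
def wproj(X,s):
    T=np.linalg.inv(wcam(s));x=T[:3,:3]@np.array(X)+T[:3,3];x=np.array(cams.camera_params("wrist")["mtx"])@x;return x[:2]/x[2]
E
python3 - <<'E'
from h import *
im=cv2.imread("pics/top0.png"); 
cv2.imwrite("pics/t0c.png",cv2.resize(im[195:240,140:200],None,fx=12,fy=12,interpolation=cv2.INTER_NEAREST))
cv2.imwrite("pics/t0d.png",cv2.resize(im[165:210,215:265],None,fx=12,fy=12,interpolation=cv2.INTER_NEAREST))
print(back("top",(150,217),.15),back("top",(175,209),.152),back("top",(239.2,185.2),.1))
im=cv2.imread("pics/scene0.png");cv2.imwrite("pics/s0c.png",cv2.resize(im[160:215,160:215],None,fx=10,fy=10,interpolation=cv2.INTER_NEAREST))
s=readout.get_state();print(Rq(s["orientation"]))
E
```

```text
[0.4802888  0.23758009 0.15      ] [0.50215053 0.15157217 0.152     ] [ 0.58615682 -0.07207554  0.1       ]
[[ 9.42024814e-05  4.26660775e-01  9.04411728e-01]
 [ 1.23869523e-04  9.04411720e-01 -4.26660784e-01]
 [-9.99999988e-01  1.52221554e-04  3.23475616e-05]]
```

View pics/t0c.png

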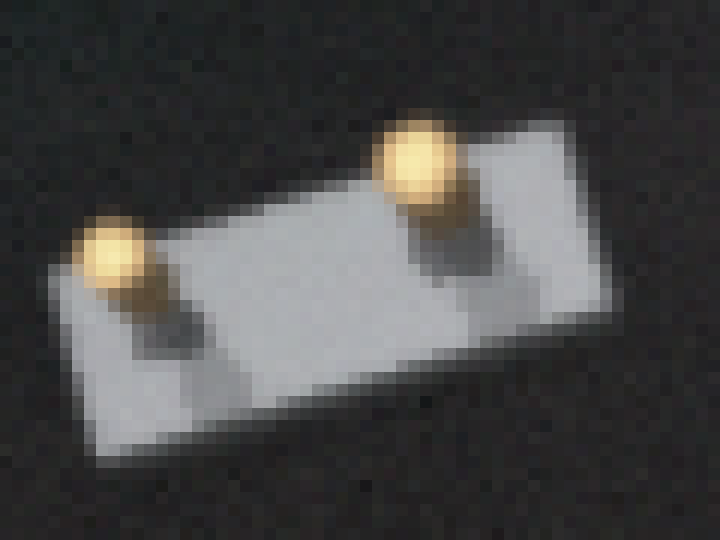

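View pics/t0d.png

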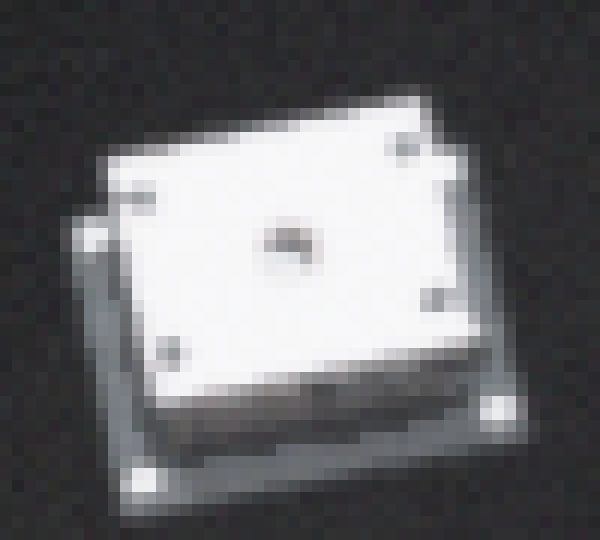

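View pics/s0c.png

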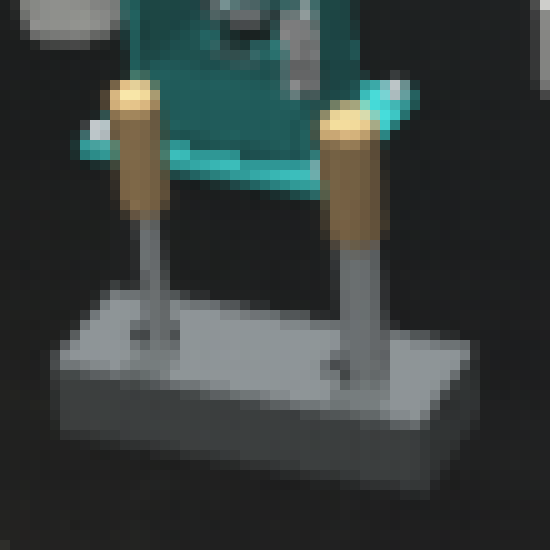

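```bash
python3 - <<'E'
from h import *
a=back("top",(148.9,215.7),.15);b=back("top",(174.3,208.1),.152);h=back("top",(238.9,185.3),.1)
print(a,b,np.linalg.norm(a-b),h)
print(proj("scene",a),proj("scene",b),proj("scene",h))
s=readout.get_state();R=Rq(s["orientation"]);print(R.T@(np.array([a[0],a[1],.23])-s["tcp_pos"]))
E
```

```text
[0.48505457 0.24125575 0.15      ] [0.50545562 0.15387309 0.152     ] 0.08975484723537722 [ 0.58585769 -0.07098499  0.1       ]
[172.76206118 168.65682591] [194.18324191 171.38679967] [255.28166999 188.41235769]
[ 0.00134457 -0.14989784  0.33573329]
```

>>> drive_tool --moves '[[[0, -0.025, 0.055, 0, 0, 0, 0], [0, -0.05, 0.11, 0, 0, 0, 0], [0, -0.075, 0.166, 0, 0, 0, 0], [0, -0.1, 0.222, 0, 0, 0, 0], [0, -0.125, 0.278, 0, 0, 0, 0]]]' --squeeze 60

```text
clock: 1.38
tcp_pos: [0.4446, 0.2869, 0.2316]
orientation: [0.69, 0.155, 0.69, -0.154]
wrist_force: [0.3, 0.7, 0.8]
finger_gap: 0.0853
```

```bash
python3 - <<'E'
from h import *
s=readout.get_state();R=Rq(s["orientation"]);print(s["clock"],s["tcp_pos"],R.T@(np.array([.485,.2412,.23])-s["tcp_pos"]),R)
E
```

```text
1.375 [0.44461362 0.28687854 0.23162496] [ 0.00163393 -0.02409264  0.05600986] [[ 8.69610281e-04  4.26494673e-01  9.04489656e-01]
 [ 5.72446429e-04  9.04489638e-01 -4.26495214e-01]
 [-9.99999458e-01  8.88656497e-04  5.42408136e-04]]
```

>>> drive_tool --moves '[[[0, -0.012, 0.028, 0, 0, 0, 0], [0, -0.024, 0.056, 0, 0, 0, 0], [0, -0.024, 0.056, 0, 0, 0, 0], [0, -0.024, 0.056, 0, 0, 0, 0], [0, -0.024, 0.056, 0, 0, 0, 0]]]'

```text
clock: 2.0
tcp_pos: [0.4843, 0.2421, 0.2317]
orientation: [0.69, 0.154, 0.69, -0.154]
wrist_force: [-0.3, 0.3, -0.3]
finger_gap: 0.0854
```

```bash
python3 - <<'E'
from h import *
s=readout.get_state();im=cams.read_camera("wrist");print(s["tcp_pos"])
print(wproj([.485,.2412,.15],s),wproj([.5055,.1539,.152],s))
for p in ([.485,.2412,.15],[.485,.2412,.034]):
    u=wproj(p,s); cv2.circle(im,tuple(int(round(x)) for x in u),2,(0,0,255),-1)
cv2.imwrite("pics/w1.png",im)
cv2.imwrite("pics/w1z.png",cv2.resize(im[130:330,180:340],None,fx=3,fy=3,interpolation=cv2.INTER_NEAREST))
E
```

```text
[0.4843125  0.24206076 0.23171594]
[251.67604113 201.44652983] [160.0344521  270.95848724]
```

View pics/w1.png

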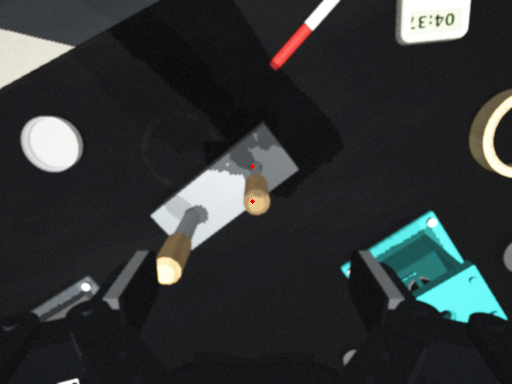

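View pics/w1z.png

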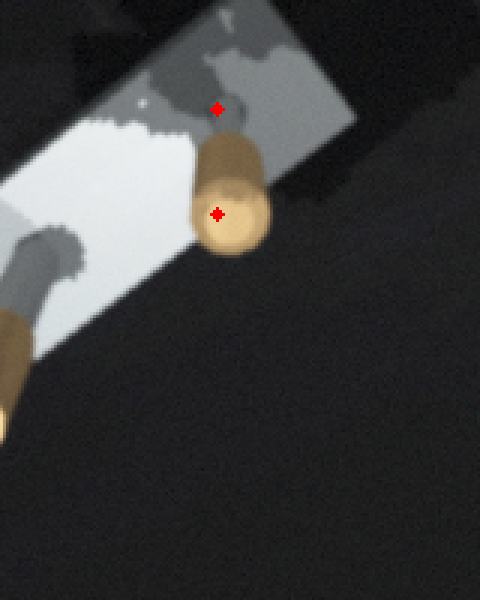

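>>> drive_tool --moves '[[[0.03, 0.002, 0.0015, 0, 0, 0, 0], [0.06, 0.002, 0.0015, 0, 0, 0, 0], [0.09, 0.002, 0.0015, 0, 0, 0, 0], [0.115, 0.002, 0.0015, 0, 0, 0, 0], [0.128, 0.002, 0.0015, 0, 0, 0, 0]]]'

```text
clock: 2.68
tcp_pos: [0.4854, 0.2438, 0.1025]
orientation: [0.69, 0.154, 0.691, -0.154]
wrist_force: [-1.1, 0.4, 0.4]
finger_gap: 0.0854
```

```bash
python3 - <<'E'
from h import *
s=readout.get_state();im=cams.read_camera("wrist");print(s["tcp_pos"],s["wrist_force"])
cv2.imwrite("pics/w2.png",im)
E
```

```text
[0.48539199 0.24377283 0.10246108] [-1.06452702  0.36382828  0.39273162]
```

View pics/w2.png

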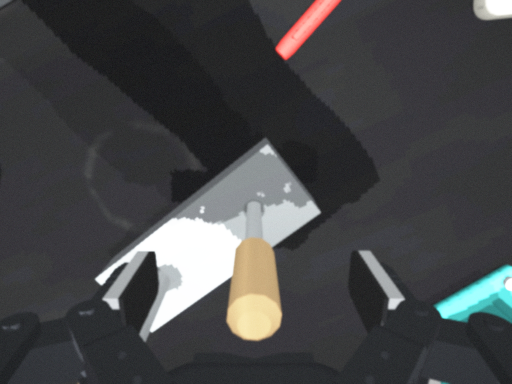

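Rod is centred between the fingers (rod top ≈(254,314), fingers symmetric about ≈254). Close.

>>> drive_tool --moves '[[[0, 0, 0, 0, 0, 0, 255], [0, 0, 0, 0, 0, 0, 255], [0, 0, 0, 0, 0, 0, 255], [0, 0, 0, 0, 0, 0, 255], [0, 0, 0, 0, 0, 0, 255]]]' --squeeze 60

```text
clock: 3.35
tcp_pos: [0.4857, 0.2437, 0.1023]
orientation: [0.69, 0.154, 0.691, -0.154]
wrist_force: [-0.3, -1.0, 4.7]
finger_gap: 0.0183
```

>>> drive_tool --moves '[[[0, 0, 0, 0, 0, 0, 255], [0, 0, 0, 0, 0, 0, 255], [0, 0, 0, 0, 0, 0, 255], [0, 0, 0, 0, 0, 0, 255], [0, 0, 0, 0, 0, 0, 255]]]'

```text
clock: 3.98
tcp_pos: [0.4857, 0.2437, 0.1023]
orientation: [0.69, 0.154, 0.69, -0.154]
wrist_force: [-1.0, -0.7, 2.2]
finger_gap: 0.0185
```

```bash
python3 - <<'E'
from h import *
s=readout.get_state();im=cams.read_camera("wrist");print(s["tcp_pos"],s["wrist_force"],s["finger_gap"])
cv2.imwrite("pics/w3.png",im)
E
```

```text
[0.48568641 0.24373788 0.10228616] [-1.03790215 -0.65777476  2.16232828] 0.01851781975556798
```

View pics/w3.png

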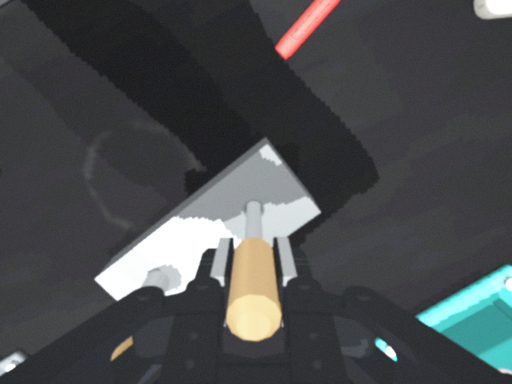

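Handle gripped (gap 18.5 mm), rod still upright. Lifting.

>>> drive_tool --moves '[[[-0.015, 0, 0, 0, 0, 0, 255], [-0.045, 0, 0, 0, 0, 0, 255], [-0.075, 0, 0, 0, 0, 0, 255], [-0.105, 0, 0, 0, 0, 0, 255], [-0.125, 0, 0, 0, 0, 0, 255]]]'

```text
clock: 4.65
tcp_pos: [0.4859, 0.2437, 0.2295]
orientation: [0.69, 0.154, 0.69, -0.153]
wrist_force: [0.1, -0.3, -1.0]
finger_gap: 0.0186
```

```bash
python3 - <<'E'
from h import *
s=readout.get_state();im=cams.read_camera("wrist");print(s["tcp_pos"],s["wrist_force"],s["finger_gap"])
cv2.imwrite("pics/w4.png",im)
im=cams.read_camera("scene");cv2.imwrite("pics/s4.png",cv2.resize(im[100:260,100:300],None,fx=4,fy=3.7))
R=Rq(s["orientation"]);print(R,R.T@(np.array([.5859,-.0710,.228])-s["tcp_pos"]))
E
```

```text
[0.48594161 0.24371549 0.22949486] [ 0.08404946 -0.29788696 -0.99687526] 0.018563546572216677
[[ 7.60006129e-04  4.24157536e-01  9.05588100e-01]
 [ 7.10426394e-04  9.05587904e-01 -4.24158040e-01]
 [-9.99999459e-01  9.65716399e-04  3.86919649e-04]] [ 0.00134724 -0.24260588  0.22400965]
```

View pics/w4.png

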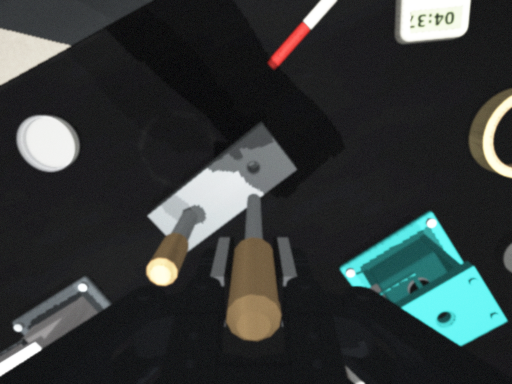

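View pics/s4.png

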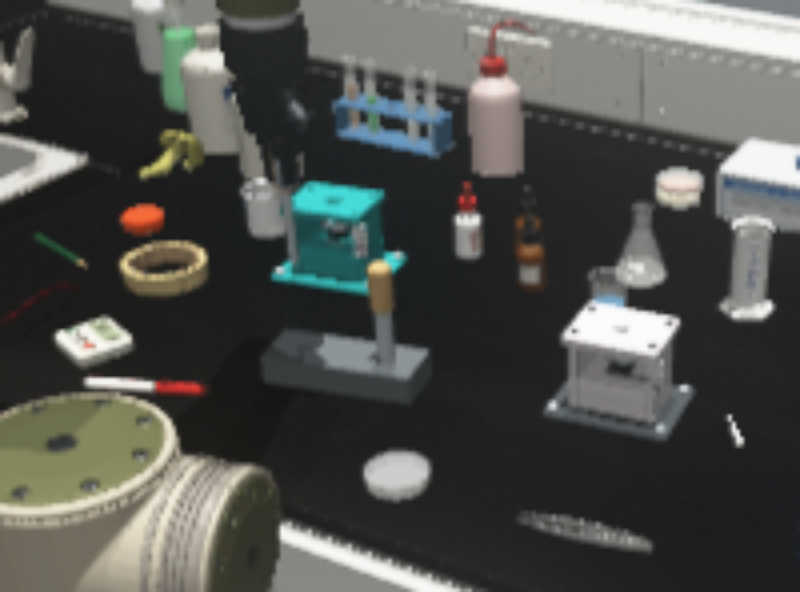

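Rod lifted; wrist image shows slim rod with tip ≈(254,200) and stepped rod top ≈(163,270) still in the holder. My path passes over the stepped rod (top 152 mm), so I rise further before traversing.

>>> drive_tool --moves '[[[-0.03, 0, 0, 0, 0, 0, 255], [-0.055, 0, 0, 0, 0, 0, 255], [-0.06, -0.03, 0.028, 0, 0, 0, 255], [-0.06, -0.07, 0.065, 0, 0, 0, 255], [-0.06, -0.11, 0.102, 0, 0, 0, 255]]]'

```text
clock: 5.38
tcp_pos: [0.5323, 0.0999, 0.2894]
orientation: [0.691, 0.154, 0.69, -0.152]
wrist_force: [0.1, 0.1, -1.2]
finger_gap: 0.0186
```

>>> drive_tool --moves '[[[0, -0.037, 0.034, 0, 0, 0, 255], [0, -0.074, 0.068, 0, 0, 0, 255], [0, -0.105, 0.097, 0, 0, 0, 255], [0, -0.125, 0.115, 0, 0, 0, 255], [0, -0.125, 0.115, 0, 0, 0, 255]]]'

```text
clock: 6.0
tcp_pos: [0.5835, -0.0639, 0.2877]
orientation: [0.69, 0.155, 0.69, -0.154]
wrist_force: [0.1, 1.5, -2.1]
finger_gap: 0.0185
```

```bash
python3 - <<'E'
from h import *
s=readout.get_state();im=cams.read_camera("wrist");print(s["tcp_pos"],s["wrist_force"],s["finger_gap"])
R=Rq(s["orientation"]);print(R,R.T@(np.array([.5859,-.0710,.228])-s["tcp_pos"]))
tip=s["tcp_pos"]+R[:,0]*.0923
print(wproj(tip,s),wproj([.5859,-.0710,.1],s))
cv2.imwrite("pics/w5.png",im)
E
```

```text
[ 0.58348561 -0.0639275   0.28773041] [ 0.07002285  1.45200743 -2.11343661] 0.018473208455062295
[[ 2.06092372e-04  4.26005386e-01  9.04720602e-01]
 [ 1.96355409e-03  9.04718705e-01 -4.26004940e-01]
 [-9.99998051e-01  1.86426421e-03 -6.50028993e-04]] [ 0.05971691 -0.00548144  0.00523609]
[252.48024397 195.6667442 ] [247.10324606 172.16329986]
```

View pics/w5.png

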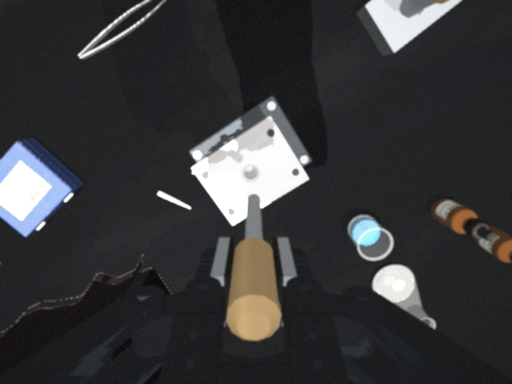

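>>> drive_tool --moves '[[[0.02, -0.003, 0.005, 0, 0, 0, 255], [0.045, -0.003, 0.005, 0, 0, 0, 255], [0.065, -0.003, 0.005, 0, 0, 0, 255], [0.08, -0.003, 0.005, 0, 0, 0, 255], [0.08, -0.003, 0.005, 0, 0, 0, 255]]]'

```text
clock: 6.68
tcp_pos: [0.5854, -0.0663, 0.2068]
orientation: [0.689, 0.154, 0.691, -0.153]
wrist_force: [-0.1, -1.1, -1.1]
finger_gap: 0.0183
```

```bash
python3 - <<'E'
from h import *
s=readout.get_state();im=cams.read_camera("wrist");print(s["tcp_pos"],s["wrist_force"],s["finger_gap"])
R=Rq(s["orientation"])
tip=s["tcp_pos"]+R[:,0]*.0923
print(tip,wproj(tip,s),wproj([.5859,-.0710,.1],s), wproj(tip*[1,1,0]+[0,0,.1],s))
cv2.imwrite("pics/w6.png",im)
cv2.imwrite("pics/w6z.png",cv2.resize(im[130:250,190:320],None,fx=5,fy=5,interpolation=cv2.INTER_CUBIC))
im=cams.read_camera("scene");cv2.imwrite("pics/s6.png",cv2.resize(im[110:230,200:310],None,fx=5,fy=5,interpolation=cv2.INTER_CUBIC))
im=cams.read_camera("top");cv2.imwrite("pics/t6.png",cv2.resize(im[120:240,190:300],None,fx=5,fy=5,interpolation=cv2.INTER_CUBIC))
E
```

```text
[ 0.58537193 -0.06627612  0.20678299] [-0.1052669  -1.10533966 -1.13771801] 0.01829574310622438
[ 0.58514403 -0.06597823  0.11448376] [252.48047443 195.66620398] [247.17043905 193.49469143] [252.47624111 190.11565614]
```

View pics/w6z.png

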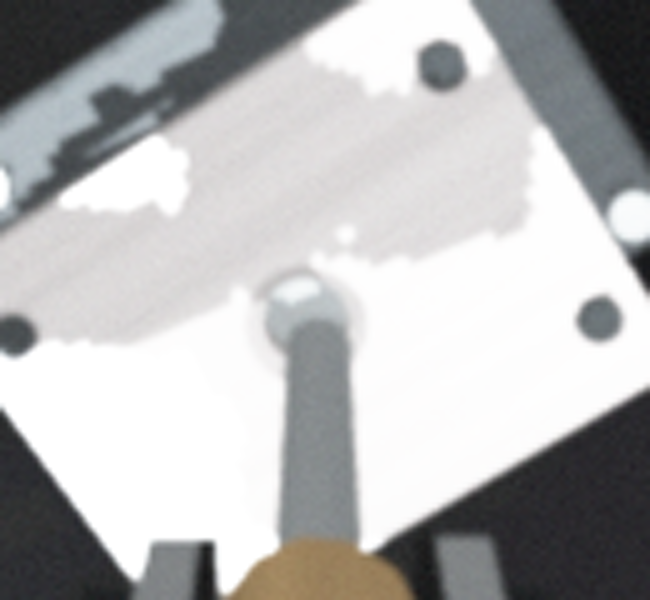

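View pics/s6.png

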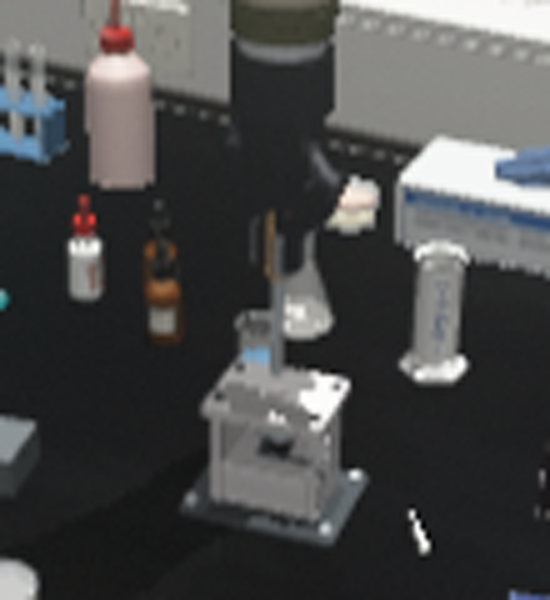

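View pics/t6.png

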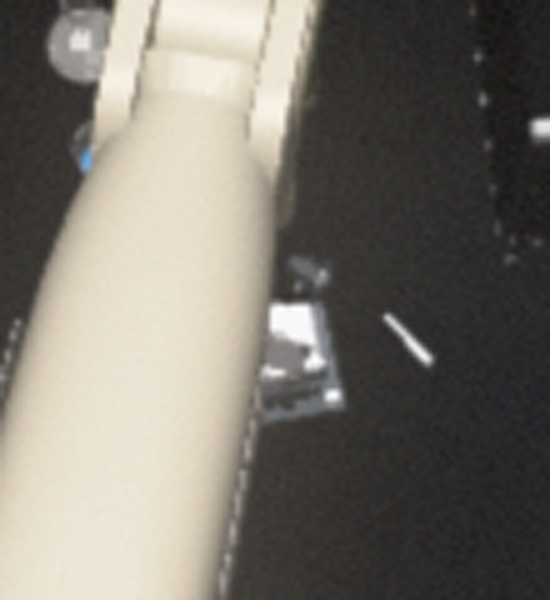

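The wrist zoom shows the tip (crop ≈(320,330)) a little to the right of the hole (crop ≈(305,318)). I'll overlay projected circles to measure it.

```bash
cat > ov.py <<'E'
from h import *
def circ(c,ax1,ax2,r): 
    a=np.linspace(0,2*np.pi,73); return [c+r*(np.cos(x)*ax1+np.sin(x)*ax2) for x in a]
def draw(src,out,s,hole,tip,top,box,f=6):
    im=cv2.imread(src);x0,y0,x1,y1=box
    im=cv2.resize(im[y0:y1,x0:x1],None,fx=f,fy=f,interpolation=cv2.INTER_CUBIC)
    def pl(P,col):
        q=np.array([(wproj(p,s)-[x0,y0]+.5)*f-.5 for p in P]);cv2.polylines(im,[np.round(q).astype(np.int32)],False,col,1,cv2.LINE_AA)
    X,Y=np.eye(3)[0],np.eye(3)[1]
    h=np.array([*hole,.1]); pl(circ(h,X,Y,.010),(0,0,255)); pl(circ(h-[0,0,.003],X,Y,.007),(0,160,255)); pl(circ(h-[0,0,.01],X,Y,.007),(255,0,255))
    tip=np.array(tip);top=np.array(top);d=(top-tip)/np.linalg.norm(top-tip)
    a=np.cross(d,Y);a/=np.linalg.norm(a);b=np.cross(d,a)
    pl(circ(tip,a,b,.0035),(0,255,0));pl(circ(tip+.0015*d,a,b,.005),(255,255,0));pl(circ(tip+.085*d,a,b,.01),(255,0,0));pl(circ(tip+.14*d,a,b,.01),(255,0,0))
    cv2.imwrite(out,im)
E
cat >a.py <<'E'
from ov import *
s=readout.get_state();R=Rq(s["orientation"]);x,y,z=R.T
tip=s["tcp_pos"]+.0923*x; top=s["tcp_pos"]-.0477*x
H=np.array([.5859,-.0710])+(.0028*y)[:2]
draw("pics/w6.png","pics/o1.png",s,H,tip+.001*y,top+.001*y,(190,150,320,250))
draw("pics/w6.png","pics/o1b.png",s,H,tip+.001*y,top+.001*y,(200,150,310,360),3)
E
python3 a.py
```

```text
(no output)
```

View pics/o1.png

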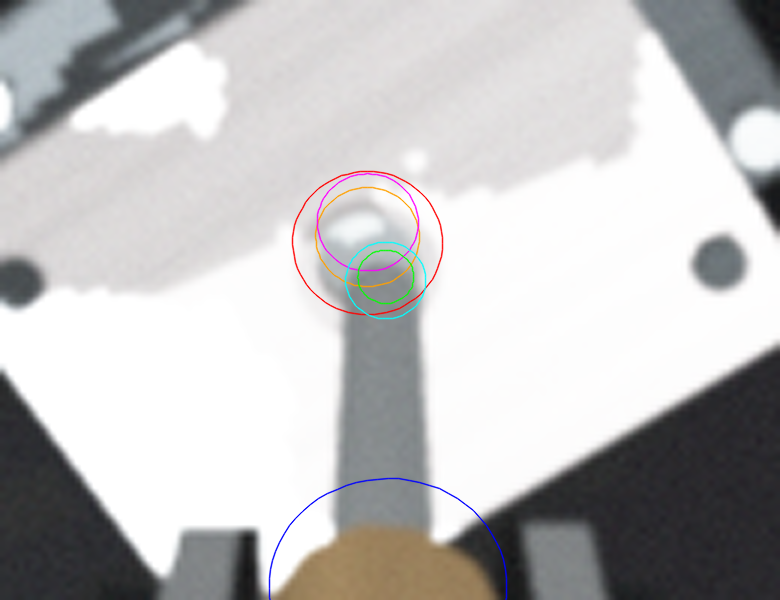

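View pics/o1b.png

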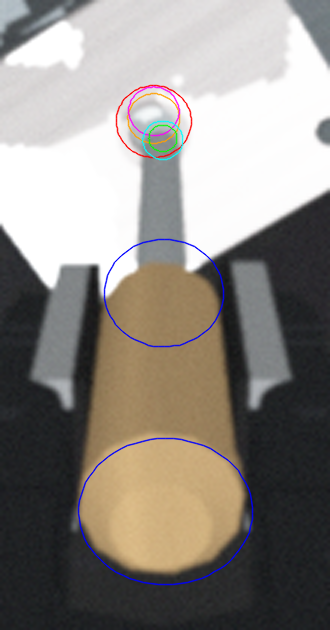

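```bash
cat >>a.py <<'E'
im=cv2.imread("pics/w6.png")[175:220,228:278]
im=cv2.resize(im,None,fx=14,fy=14,interpolation=cv2.INTER_NEAREST).astype(float)
im=255*(np.clip((im-70)/185,0,1))**1.0
g=im.astype(np.uint8)
cv2.imwrite("pics/o2.png",g)
E
python3 a.py
```

```text
Traceback (most recent call last):
  File "a.py", line 5, in <module>
    draw("pics/w6.png","pics/o1.png",s,H,tip+.001*y,top+.001*y,(190,150,320,250))
    ~~~~^^^^^^^^^^^^^^^^^^^^^^^^^^^^^^^^^^^^^^^^^^^^^^^^^^^^^^^^^^^^^^^^^^^^^^^^^
  File "ov.py", line 13, in draw
    pl(circ(tip,a,b,.0035),(0,255,0));pl(circ(tip+.0015*d,a,b,.005),(255,255,0));pl(circ(tip+.085*d,a,b,.01),(255,0,0));pl(circ(tip+.14*d,a,b,.01),(255,0,0))
                                                                                                                        ~~^^^^^^^^^^^^^^^^^^^^^^^^^^^^^^^^^^^
  File "ov.py", line 8, in pl
    q=np.array([(wproj(p,s)-[x0,y0]+.5)*f-.5 for p in P]);cv2.polylines(im,[np.round(q).astype(np.int32)],False,col,1,cv2.LINE_AA)
                 ~~~~~^^^^^
  File "h.py", line 16, in wproj
    T=np.linalg.inv(wcam(s));x=T[:3,:3]@np.array(X)+T[:3,3];x=np.array(cams.camera_params("wrist")["mtx"])@x;return x[:2]/x[2]
                                                                       ~~~~~~~~~~~~~~~~~~^^^^^^^^^
ValueError: time passes only in moves, steps and waits
```

camera_params has a call budget between moves; I'll cache the calibration on disk.

```bash
cat > cal.py <<'E'
import numpy as np
WK=np.array([[328.02500231,0,253.13752794],[0,328.02500231,192.15349747],[0,0,1]])
WM=np.array([[-2.70991021e-04,-2.97677483e-01,9.54666456e-01,-1.42497899e-01],[9.99999657e-01,6.66099926e-04,4.91557941e-04,3.71707300e-04],[-7.82228986e-04,9.54666262e-01,2.97677200e-01,-7.59821277e-02],[0,0,0,1]])
E
sed -i 's/np.array(cams.camera_params("wrist")\["mtx"\])/WK/g; s/np.array(cams.camera_params("wrist")\["mount"\])/WM/; 1a from cal import *' h.py; cat h.py | grep -n W; python3 - <<'E'
import cv2,numpy as np
im=cv2.imread("pics/w6.png")[175:220,228:278]
im=cv2.resize(im,None,fx=14,fy=14,interpolation=cv2.INTER_NEAREST).astype(float)
cv2.imwrite("pics/o2.png",(255*(np.clip((im-70)/185,0,1))).astype(np.uint8))
E
```

```text
13:    s=s or readout.get_state(); m=WM; T=np.eye(4);T[:3,:3]=Rq(s["orientation"]);T[:3,3]=s["tcp_pos"];return T@m
15:    T=wcam(s);K=WK;d=T[:3,:3]@np.linalg.inv(K)@np.array([uv[0],uv[1],1.]);C=T[:3,3];return C+d*(z-C[2])/d[2]
17:    T=np.linalg.inv(wcam(s));x=T[:3,:3]@np.array(X)+T[:3,3];x=WK@x;return x[:2]/x[2]
```

View pics/o2.png

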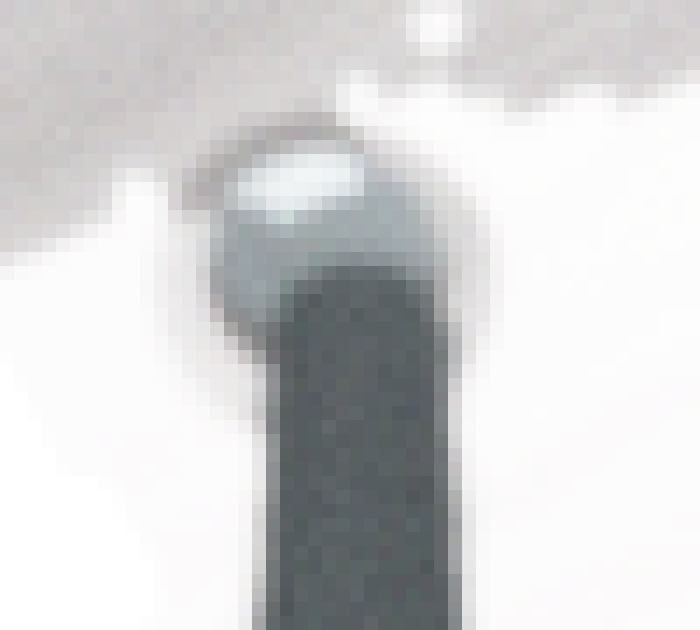

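Zoom shows hole mouth centre ≈(250.4,193.8) px, tip dropped onto the plate plane ≈(253,193). Correction: y −2 mm, z +0.6 mm. I go down to just above the plate and look again.

>>> drive_tool --moves '[[[0, -0.002, 0.0006, 0, 0, 0, 255], [0.003, -0.002, 0.0006, 0, 0, 0, 255], [0.007, -0.002, 0.0006, 0, 0, 0, 255], [0.01, -0.002, 0.0006, 0, 0, 0, 255], [0.01, -0.002, 0.0006, 0, 0, 0, 255]]]'

```text
clock: 7.45
tcp_pos: [0.5863, -0.0691, 0.1984]
orientation: [0.69, 0.155, 0.69, -0.153]
wrist_force: [0.2, 0.0, -0.8]
finger_gap: 0.0186
```

```bash
python3 - <<'E'
from h import *
s=readout.get_state();im=cams.read_camera("wrist");print(s["tcp_pos"],s["wrist_force"],s["finger_gap"],Rq(s["orientation"])[:,0])
cv2.imwrite("pics/w7.png",im)
im=im[175:220,228:278]
im=cv2.resize(im,None,fx=14,fy=13,interpolation=cv2.INTER_NEAREST).astype(float)
cv2.imwrite("pics/o3.png",(255*(np.clip((im-70)/185,0,1))).astype(np.uint8))
E
```

```text
[ 0.58626342 -0.0691214   0.19844579] [ 0.24542791  0.02877496 -0.84614154] 0.018557709227296933 [ 6.54473230e-04  2.36145905e-03 -9.99996998e-01]
```

View pics/o3.png

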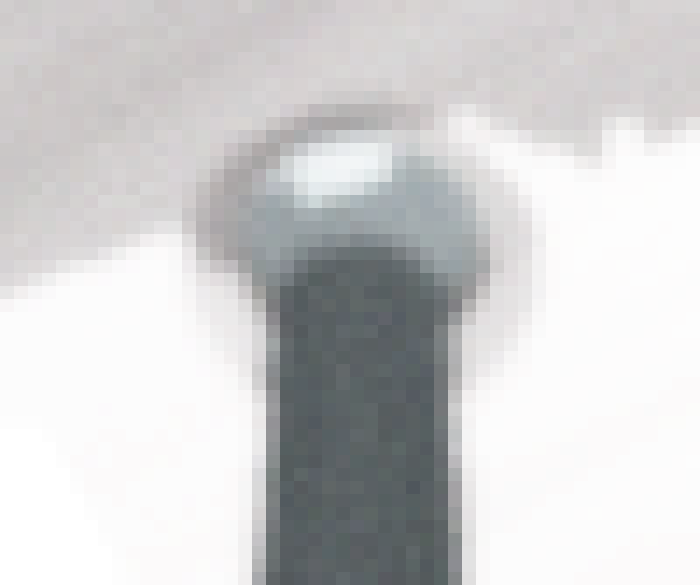

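>>> drive_tool --moves '[[[0, 0.0004, -0.0017, 0, 0, 0, 255], [0.0, 0.0004, -0.0017, 0, 0, 0, 255], [0.003, 0.0004, -0.0017, 0, 0, 0, 255], [0.004, 0.0004, -0.0017, 0, 0, 0, 255], [0.004, 0.0004, -0.0017, 0, 0, 0, 255]]]'

```text
clock: 8.12
tcp_pos: [0.5849, -0.068, 0.1945]
orientation: [0.69, 0.155, 0.69, -0.153]
wrist_force: [-0.6, 0.2, -0.9]
finger_gap: 0.0185
```

```bash
python3 - <<'E'
from h import *
s=readout.get_state();im=cams.read_camera("wrist");print(s["tcp_pos"],s["wrist_force"],s["finger_gap"],Rq(s["orientation"])[:,0])
cv2.imwrite("pics/w8.png",im)
im=im[175:220,228:278]
im=cv2.resize(im,None,fx=14,fy=13,interpolation=cv2.INTER_NEAREST).astype(float)
cv2.imwrite("pics/o4.png",(255*(np.clip((im-70)/185,0,1))).astype(np.uint8))
E
```

```text
[ 0.5848934  -0.06803586  0.19446018] [-0.57044608  0.16579357 -0.91692108] 0.018472123280743793 [ 5.92111469e-04  2.35980080e-03 -9.99997040e-01]
```

View pics/o4.png

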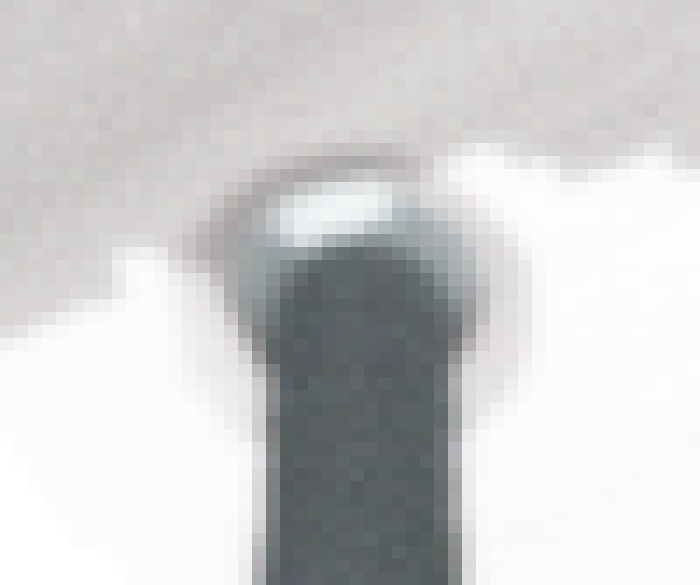

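x is aligned (rod 357 vs hole 355 in crop); z still ≈ −0.6 mm. Enter the mouth slowly.

>>> drive_tool --moves '[[[0, 0, -0.0006, 0, 0, 0, 255], [0.002, 0, -0.0006, 0, 0, 0, 255], [0.004, 0, -0.0006, 0, 0, 0, 255], [0.007, 0, -0.0006, 0, 0, 0, 255], [0.01, 0, -0.0006, 0, 0, 0, 255]]]'

```text
clock: 8.8
tcp_pos: [0.5844, -0.0677, 0.1843]
orientation: [0.69, 0.155, 0.69, -0.153]
wrist_force: [0.3, -0.2, -0.1]
finger_gap: 0.0186
```

```bash
python3 - <<'E'
from h import *
s=readout.get_state();im=cams.read_camera("wrist");print(s["tcp_pos"],s["wrist_force"],s["ft_torque"],s["finger_gap"],Rq(s["orientation"])[:,0])
cv2.imwrite("pics/w9.png",im)
im=im[175:220,228:278]
im=cv2.resize(im,None,fx=14,fy=13,interpolation=cv2.INTER_NEAREST).astype(float)
cv2.imwrite("pics/o5.png",(255*(np.clip((im-70)/185,0,1))).astype(np.uint8))
E
```

```text
[ 0.58437887 -0.06774624  0.18429107] [ 0.32404189 -0.16576847 -0.11999826] [ 0.04199905 -0.02255778  0.00942685] 0.01860180446907999 [ 6.49546172e-04  2.35964644e-03 -9.99997005e-01]
```

View pics/o5.png

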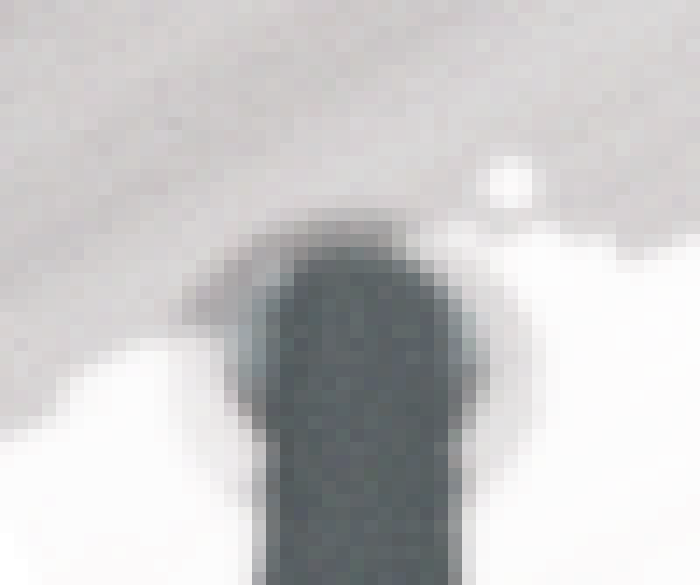

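Tip is in the hole (tip z≈92 mm), force ≈0. Continue to just above the stem.

>>> drive_tool --moves '[[[0.005, 0, 0, 0, 0, 0, 255], [0.01, 0, 0, 0, 0, 0, 255], [0.014, 0, 0, 0, 0, 0, 255], [0.018, 0, 0, 0, 0, 0, 255], [0.018, 0, 0, 0, 0, 0, 255]]]'

```text
clock: 9.48
tcp_pos: [0.584, -0.0676, 0.1654]
orientation: [0.69, 0.155, 0.691, -0.153]
wrist_force: [-0.5, 0.1, -1.1]
finger_gap: 0.0183
```

```bash
python3 - <<'E'
from h import *
s=readout.get_state();im=cams.read_camera("wrist");print(s["tcp_pos"],s["wrist_force"],s["ft_torque"],s["finger_gap"])
cv2.imwrite("pics/w10.png",im)
im=cams.read_camera("scene");cv2.imwrite("pics/s10.png",cv2.resize(im[170:220,230:290],None,fx=12,fy=12,interpolation=cv2.INTER_CUBIC))
E
```

```text
[ 0.5839983  -0.06762058  0.1654284 ] [-0.49757399  0.1116975  -1.12427682] [ 0.01161724 -0.04945471  0.00305435] 0.018315220955613862
```

View pics/w10.png

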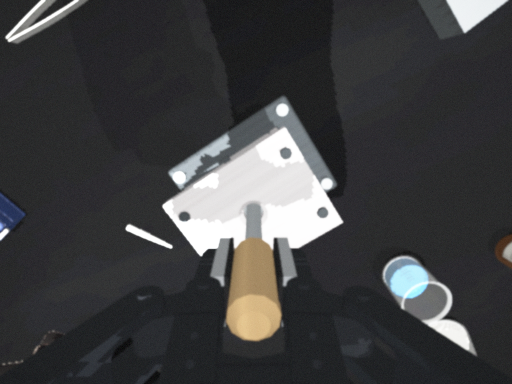

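View pics/s10.png

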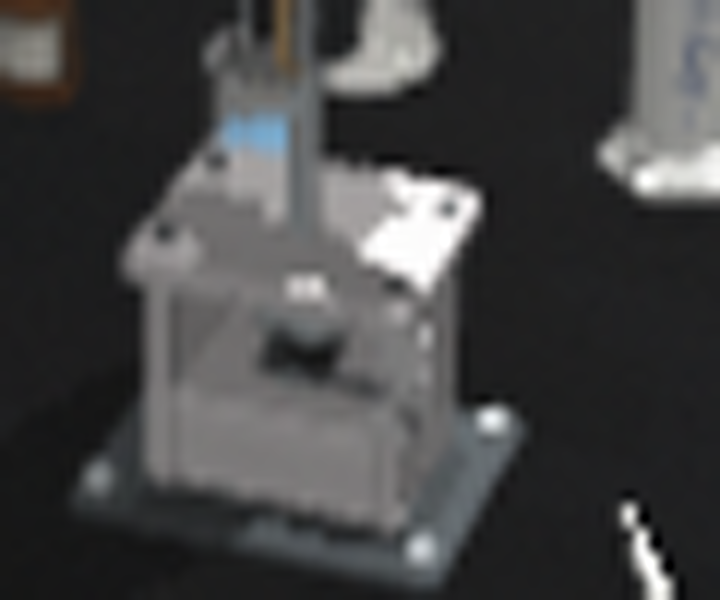

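Tip through the hole, just above the stem, no force. Press the first few mm and check contact force.

>>> drive_tool --moves '[[[0.001, 0, 0, 0, 0, 0, 255], [0.002, 0, 0, 0, 0, 0, 255], [0.003, 0, 0, 0, 0, 0, 255], [0.004, 0, 0, 0, 0, 0, 255], [0.004, 0, 0, 0, 0, 0, 255]]]'

```text
clock: 10.2
tcp_pos: [0.5844, -0.0677, 0.1622]
orientation: [0.69, 0.155, 0.69, -0.153]
wrist_force: [-0.3, -0.1, 3.6]
finger_gap: 0.0181
```

>>> drive_tool --moves '[[[0.001, 0, 0, 0, 0, 0, 255], [0.002, 0, 0, 0, 0, 0, 255], [0.003, 0, 0, 0, 0, 0, 255], [0.003, 0, 0, 0, 0, 0, 255], [0.003, 0, 0, 0, 0, 0, 255]]]'

```text
clock: 10.82
tcp_pos: [0.5845, -0.0677, 0.1593]
orientation: [0.69, 0.155, 0.69, -0.153]
wrist_force: [-0.7, -0.8, 4.5]
finger_gap: 0.0184
```

>>> drive_tool --moves '[[[0.001, 0, 0, 0, 0, 0, 255], [0.002, 0, 0, 0, 0, 0, 255], [0.003, 0, 0, 0, 0, 0, 255], [0.003, 0, 0, 0, 0, 0, 255], [0.003, 0, 0, 0, 0, 0, 255]]]'

```text
clock: 11.45
tcp_pos: [0.5846, -0.0677, 0.1567]
orientation: [0.691, 0.155, 0.69, -0.153]
wrist_force: [-0.9, -0.2, 6.0]
finger_gap: 0.0185
```

```bash
python3 - <<'E'
from h import *
F=[];Z=[]
for i in range(10):
    s=readout.get_state();F.append(s["wrist_force"][2]);Z.append(s["tcp_pos"][2]);im=cams.read_camera("scene" if i<9 else "wrist")
    if i==0: acc=im.astype(float)
    elif i<9: acc+=im
print(np.mean(F),np.std(F),np.mean(Z),s["ft_torque"],s["finger_gap"])
cv2.imwrite("pics/w11.png",im)
cv2.imwrite("pics/s11.png",cv2.resize((acc/9).astype(np.uint8)[170:220,230:290],None,fx=12,fy=12,interpolation=cv2.INTER_CUBIC))
E
```

```text
6.370321203945761 0.4027524856599151 0.15670132489859884 [0.02658755 0.35607116 0.05998637] 0.0184665366425046
```

View pics/s11.png

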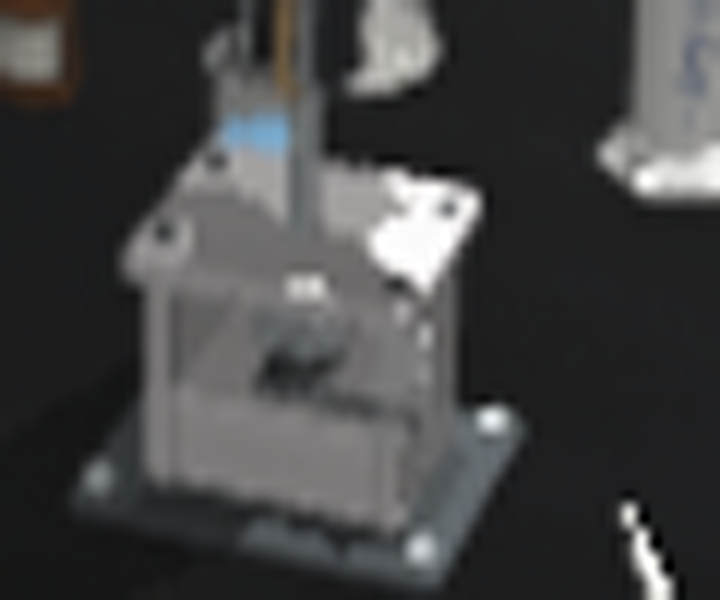

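View pics/w11.png

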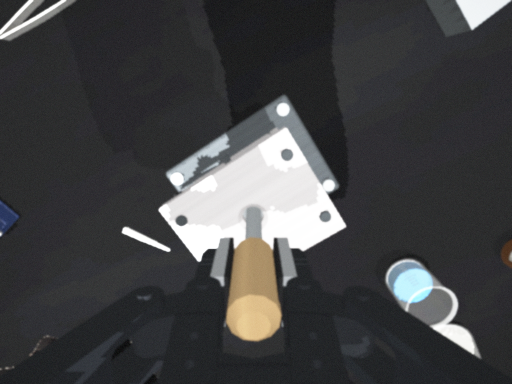

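```bash
python3 - <<'E'
import cv2,numpy as np
g=lambda f:cv2.cvtColor(cv2.imread(f),cv2.COLOR_BGR2GRAY).astype(np.float32)
a,b=g("pics/w10.png"),g("pics/w11.png")
for n,(x0,y0,x1,y1) in {"handle":(232,262,278,342),"top":(228,290,282,345)}.items():
    A=a[y0-8:y1+8,x0-8:x1+8];t=b[y0:y1,x0:x1]
    m=cv2.matchTemplate(A,t,cv2.TM_CCOEFF_NORMED);_,v,_,l=cv2.minMaxLoc(m)
    print(n,v,l)
    r=m[l[1]-1:l[1]+2,l[0]];print(r)
    (w,ecc)=cv2.findTransformECC(t,A,np.float32([[1,0,l[0]],[0,1,l[1]]]),cv2.MOTION_TRANSLATION)[::-1];print(ecc-0 if 0 else ecc,w)
a,b=g("pics/s10.png"),g("pics/s11.png")
x0,y0,x1,y1=250,325,350,395
m=cv2.matchTemplate(b[300:430,220:380],a[y0:y1,x0:x1],cv2.TM_CCOEFF_NORMED);_,v,_,l=cv2.minMaxLoc(m);print(v,np.array(l)+[220,300]-[x0,y0])
E
```

```text
handle 0.9973023533821106 (8, 8)
[0.9827832  0.99730235 0.9706651 ]
0.9965140694003067 [[1.        0.        8.023868 ]
 [0.        1.        7.7653656]]
top 0.9983574151992798 (8, 8)
[0.98837245 0.9983574  0.9793552 ]
0.9979991275289772 [[1.        0.        7.994015 ]
 [0.        1.        7.8566036]]
0.9100921750068665 [-6 17]
```

Estimates of travel now: position 7.6 mm, force ≈6.1 mm, scene image ≈6.5–7 mm; no slip in the grip. Add 3 mm, then hold.

>>> drive_tool --moves '[[[0.001, 0, 0, 0, 0, 0, 255], [0.002, 0, 0, 0, 0, 0, 255], [0.003, 0, 0, 0, 0, 0, 255], [0.003, 0, 0, 0, 0, 0, 255], [0.003, 0, 0, 0, 0, 0, 255]]]'

```text
clock: 12.58
tcp_pos: [0.5847, -0.0678, 0.1543]
orientation: [0.691, 0.155, 0.69, -0.153]
wrist_force: [-1.9, 0.8, 8.3]
finger_gap: 0.0186
```

```bash
python3 - <<'E'
from h import *
F=[];Z=[]
for i in range(14):
    s=readout.get_state();F.append(s["wrist_force"][2]);Z.append(s["tcp_pos"][2]);im=cams.read_camera("scene" if i<13 else "wrist")
    if i==0: acc=im.astype(float)
    elif i<13: acc+=im
print(s["clock"],np.mean(F),np.std(F),Z[0],np.mean(Z),Z[-1],s["ft_torque"],s["finger_gap"])
cv2.imwrite("pics/w12.png",im)
b=cv2.resize((acc/13).astype(np.uint8)[170:220,230:290],None,fx=12,fy=12,interpolation=cv2.INTER_CUBIC);cv2.imwrite("pics/s12.png",b)
a=cv2.imread("pics/s10.png")
x0,y0,x1,y1=250,325,350,395
m=cv2.matchTemplate(b[300:430,220:380],a[y0:y1,x0:x1],cv2.TM_CCOEFF_NORMED);_,v,_,l=cv2.minMaxLoc(m);print(v,np.array(l)+[220,300]-[x0,y0])
E
```

```text
13.225 7.683725987220614 0.4400014573515284 0.15432703560305877 0.1543154567374194 0.15430883114485308 [ 0.01754258  0.49701376 -0.01350598] 0.018462251243771214
0.8940154910087585 [-6 22]
```

View pics/s12.png

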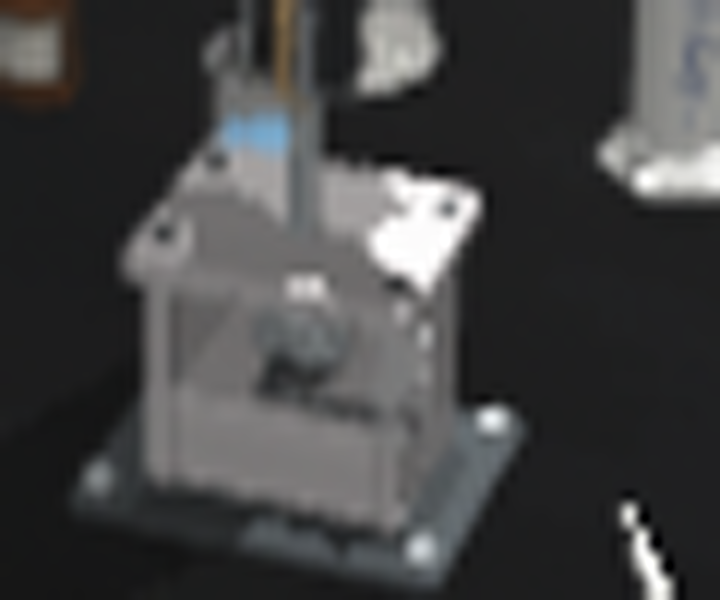

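View pics/w12.png

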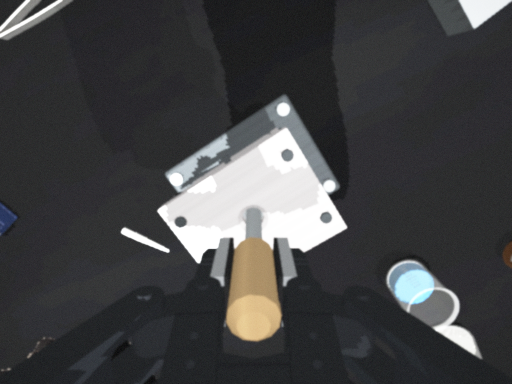

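Position says 10.0 mm, force ≈8.3 mm, image ≈8.4 mm. Nudge about 0.8 mm to centre the estimates, then hold.

>>> drive_tool --moves '[[[0.0005, 0, 0, 0, 0, 0, 255], [0.001, 0, 0, 0, 0, 0, 255], [0.001, 0, 0, 0, 0, 0, 255], [0.001, 0, 0, 0, 0, 0, 255], [0.001, 0, 0, 0, 0, 0, 255]]]'

```text
clock: 13.9
tcp_pos: [0.5847, -0.0678, 0.154]
orientation: [0.691, 0.155, 0.689, -0.153]
wrist_force: [-1.3, -0.3, 7.9]
finger_gap: 0.0182
```

```bash
python3 - <<'E'
from h import *
F=[];Z=[];acc=0
for i in range(60):
    s=readout.get_state();F.append(s["wrist_force"][2]);Z.append(s["tcp_pos"][2]);im=cams.read_camera("scene")
    acc=acc+im.astype(float)
wr=cams.read_camera("wrist");cv2.imwrite("pics/w13.png",wr)
print(s["clock"],np.mean(F),np.std(F),Z[0],np.mean(Z),Z[-1],s["finger_gap"],np.abs(s["qvel"]).max(),Rq(s["orientation"])[:,0])
b=cv2.resize((acc/60).astype(np.uint8)[170:220,230:290],None,fx=12,fy=12,interpolation=cv2.INTER_CUBIC);cv2.imwrite("pics/s13.png",b)
a=cv2.imread("pics/s10.png")
x0,y0,x1,y1=250,325,350,395
m=cv2.matchTemplate(b[300:430,220:380],a[y0:y1,x0:x1],cv2.TM_CCOEFF_NORMED);_,v,_,l=cv2.minMaxLoc(m);print(v,np.array(l)+[220,300]-[x0,y0])
E
```

```text
16.85 8.00769886831783 0.551567156696207 0.1539505637341786 0.1539447586704514 0.1539347831682708 0.018690264932446382 0.002996787314036351 [ 0.00238729  0.00169908 -0.99999571]
0.8632742166519165 [-7 22]
```

View pics/w13.png

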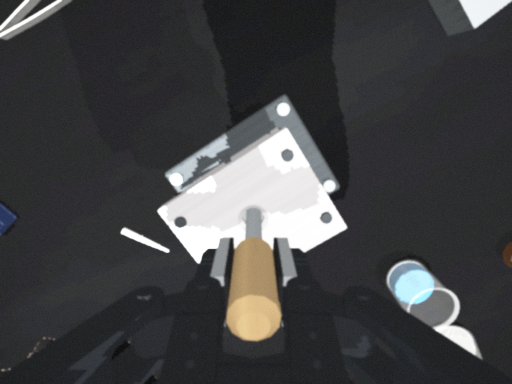

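View pics/s13.png

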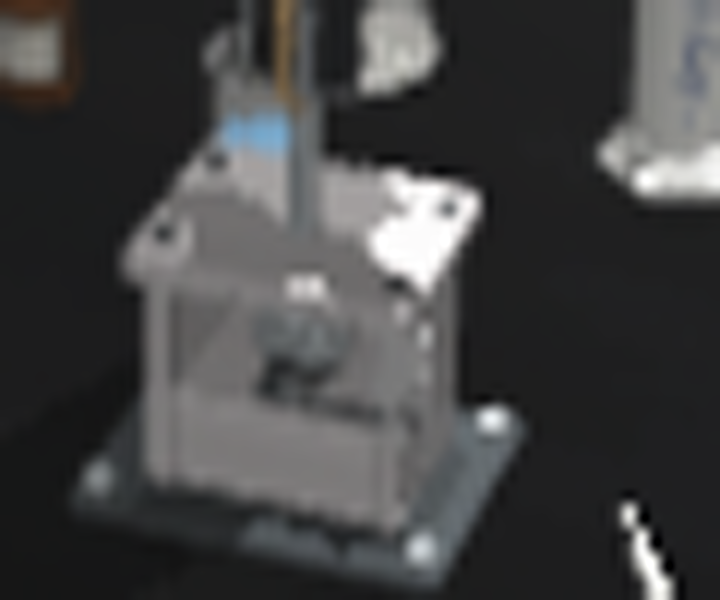

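Held for 3 s: position estimate is 10.4 mm, force ≈9.0 mm and image ≈8.5 mm, all well inside 7–13 mm, and the arm is still. Handing in.

```bash
python3 -c "
from workcell import env
print(env.hand_in())"
```

```text
the job is handed in; nothing more can be done
None
```

I took the slim rod out of the holder by its handle and passed it down through the metal valve's guide hole. With its tip I pressed the stem to about 10 mm, held it there for over 3 s and handed in still holding. No verdict was reported.

- **Stem travel:** my last three estimates disagreed a little: 10.4 mm from the arm position, about 9.0 mm from the push force and about 8.5 mm from the scene image. All are inside 7–13 mm and well short of the 16 mm limit. The scene picture was too coarse to read the pointer against the scale line itself, so I relied on these three.
- **Rod and grip:** the finger opening stayed at about 18.6 mm on the 20 mm handle. I commanded a grip of 60 N; the fingers' force on the rod itself is not measured. I saw no slip when I checked part-way through the press. The tool pointed straight down to within about 3 mrad and the joints were practically at rest.
- **Other things:** I carried the rod well above the stepped rod, which still stood in the holder after the lift. I did not check it, the beaker or the petri dish separately at the end. Nothing I saw suggested contact with them.

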